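Open the press-and-turn cap of a solvent tin and stand the cap in the parts dish

TASK

Open the tall solvent tin standing in the caddy: push its ribbed child-resistant cap down and keep it pushed while you unscrew it anticlockwise, firmly enough that it does not just click round, but without leaning on the thin tin hard enough to buckle it. When the thread lets go, lift the cap off and set it down gently, top up, in the round steel parts dish. The tin must stay seated in its pocket and the other things must stay where they are.

Things in the scene. Friction and masses are not known exactly. Their poses are not given: they have to be found in the camera images.
- cap_c (a point): Centre (half-way up) of the tin's cap: upright ribbed black plastic cylinder, 46 mm across, 34 mm tall, z up, about 60 g. Two-shell child-resistant cap on a right-hand thread: anticlockwise from above opens. Turned unpushed, the outer shell only clicks round, either way. Let go part-way, it stays as it is. Neck and low cone below leave 29 mm free to the tin's shoulder.
- cap_top (a point): Centre of the cap's flat top. Pushed straight down, the shell gives 2.8 mm on a spring: 4 N at first, 14 N fully down. From about 12 N the shells lock and the thread turns too (under 0.3 N m); below that it clicks. The cap climbs as it unscrews, so follow it up at a steady push, best 14 to 18 N. Over 20 N may buckle the tin's thin shoulder.
- can_mouth (a point): Centre of the rim of the tin's neck (30 mm across, 39 mm over the thread), 2 mm above the screwed-on cap's centre, hidden until the cap is off. The thread lets go after about 120 degrees of true (pushed) turning, more than one easy wrist stroke; until then a pull on the cap lifts the tin.
- can: The solvent tin with the cap: rectangular, plain metal with a paper label, 102 mm (x) by 62 mm (y), shoulder 150 mm above its underside, rim of the neck 198 mm, capped top 213 mm; about 0.9 kg, loose, 2 mm of play all round in its pocket. Origin: centre of its underside.
- caddy: Grey sheet-steel caddy bolted to the table: 114 mm (x) by 144 mm (y), 60 mm high, walls and floor 4 mm. Two pockets side by side, 66 mm wide, with centres 35 mm to +y and -y of its origin (centre of its underside). One pocket holds the solvent tin, the other the paste tin; which is which varies.
- dish: Round steel parts dish, held to the steel table by its magnet: 156 mm across at the rim, 20 mm high, flat inside floor 3 mm above the table and about 130 mm across. Origin: centre of its underside. The cap goes in here.
- paste_tin: Bystander: a shorter grey rectangular tin, 102 by 62 mm and 115 mm high with a flat round lid on top (127 mm in all), in the other pocket. Origin: centre of its underside.
- tape_measure: Bystander: tape measure standing on the table, 70 by 36 mm, 62 mm high. Origin: centre of its underside.
- pad_box: Bystander: cardboard box of abrasive pads, 90 by 140 mm, 90 mm high. Origin: centre of its underside.
- spray_can: Bystander: grey spray can with a white lid, 65 mm in diameter, 190 mm tall. Origin: centre of its underside.

How it is judged (in metres and radians):
On the way:
1. the cap is unscrewed and lifted clear of the neck, with the tin still seated in its pocket (z of cap_c in the frame of can above 0.224 m and z of can in the frame of caddy below 0.01 m and angle between can's own z axis and vertical below 0.06 rad), for 0.1 s.
At the end, for the whole second after the job is handed in: The cap stands top up (within 6 degrees) and at rest on the floor of the dish, its axis within 50 mm of the dish's centre; the solvent tin stands in its pocket, upright within 3.5 degrees and no more than 6 mm above the pocket's floor (horizontal distance between cap_c and dish below 0.05 m and z of cap_c in the frame of dish between 0.013 and 0.027 m and angle between cap_c's own z axis and vertical below 0.1 rad and linear speed of cap below 0.02 m/s and z of can in the frame of caddy below 0.01 m and angle between can's own z axis and vertical below 0.06 rad); the robot touches nothing.
It fails at once if the tin is pushed down on the caddy with more than 36 N, its own weight of about 9 N included (contact force between can and caddy above 36 N).
It fails at once if the tin is pulled more than 15 mm up out of its pocket, or tipped by more than 7 degrees (z of can in the frame of caddy above 0.019 m or angle between can's own z axis and vertical above 0.12 rad).
It fails at once if the cap is dropped or thrown: faster than 0.5 m/s with no finger on it (linear speed of cap above 0.5 m/s and contact force between the fingers and cap below 0.05 N).
It fails at once if the paste tin, tape measure, pad box or spray can is shifted by more than 25 mm (distance of any of paste_tin, tape_measure, pad_box, spray_can from where it was at the start of the episode above 0.025 m).
It also fails if it takes over 69 s, if anything falls off the work surface, if the arm or the gripper's body presses on something with over 40 N, if the wrist force passes 120 N, or if a joint passes its speed limit or range.

ROBOT

A 6-joint arm with a two-finger parallel gripper is mounted at the origin on the work surface. World frame = base frame: x ahead of the robot, y to its left, z up, the work surface at z = 0. Lengths are in mm, angles in rad, forces in N, time in s.
With the tool pointing down it reaches from about 400 to 925 mm from the base axis. Payload 12.5 kg.
Tool frame: the origin (TCP) lies at the very end of the fingers, on their centre line; the grasp point (between the pads) lies 19 mm behind it; z points along the fingers, y is the line along which they close (so a half turn about z gives the same grasp; the last joint's range is limited). The gripper opens to 95 mm and grips with 3 to 60 N. Pads are 20 mm wide; open, the fingers measure 119 mm over their backs; the gripper's body (75 mm by 180 mm) begins 59 mm behind the grasp point.
Start: joints at [1.104, 0.491, 1.559, -0, 1.092, -0.106], TCP at [220.624, 584.784, 214.661] pointing down, gripper open.
Joint ranges: [-3.1, 3.1], [-0.84, 2.19], [0.05, 2.79], [-1.13, 4.28], [0.06, 2.93], [-2.69, 2.69]. Speed limits (rad/s): [2.22, 2.22, 2.79, 3.14, 3.14, 3.14].

INTERFACE

Orientations are given as [roll, pitch, yaw] about the fixed x, y, z axes, in that order (R = Rz(yaw) Ry(pitch) Rx(roll)).
In Python, from cell import * gives the robot as it stands.
- The arm moves only by the tool jog_arm, never from a script. Its argument "targets" is a list of rows, each an object with "turn": the turn, a rotation vector about the world's x, y, z in degrees, a list of three; "slide": the shift along the world's x, y, z in mm, a list of three; "claw": the opening in per cent of the stroke, from 0 (shut) to 100 (fully open). In form: [{"turn": [wx, wy, wz], "slide": [x, y, z], "claw": claw}, ...]. A call has 1 to 5 rows; each row shifts and turns the commanded pose from where the row before left it; what a row does not reach is not made up. A row lasts 1/8 s, in which the tool goes at most 62.5 mm and 10.7 degrees, less where a joint would pass 70% of its speed; a pose out of reach is approached as far as the arm can. A call with a gripper value outside its range is refused whole. The fingers move at their own pace and stop on an object; the grip force is fixed at half the most. Time passes only in rows, so rows that do not move let the fingers close. It gives the time, the measured TCP pose, the force, the opening and the grip force at its end, in the units of the state.
- state(): the state, without advancing time (a new reading comes with each control period).
- read_camera(name): name is "scene" or "top" or "wrist"; returns a dict with "frame" (384x512x3 uint8, blue, green, red), "mtx" (3x3 intrinsics, pixels), "R" (3x3) and "t" (3): a world point X has camera coordinates R X + t. Camera axes: x right, y down, z forward; pixel columns grow to the right and rows downward; lengths in mm; the calibration is good to about 2 mm. A picture is of the moment at which its call begins. There is no depth.
- job_done(): hands the job in; it is judged then, once.
Trained networks look in the newest picture that a camera, given by its name, has taken for a name from the list of things; names that differ only in an ending like _2 or _b are one class to them, and where a whole thing is asked for, a point or a joint stands for the part that bears it (a point fixed in the world has none). Each returns a list of dicts, best first, with "conf" (0 to 1); they miss things now and then, are a little off and sometimes report something else, mostly with a low value. They report only what shows in the picture. A call takes as long as a camera call.
- look_for(query, camera): "xy" ([column, row] in pixels, amid what is visible of it).
The state is a dict: "t": time; "joints": joint angles; "qvel": joint speeds; "tau": joint torques, N m; "eef_pos": TCP position; "tcp_rot": TCP orientation; "ft_force": force on the tool from outside, world axes, zero at the start; "moment": the same for the moment, N m; "opening": opening from 0.0 (shut) to 1.0 (fully open); "grip_force": force on a finger pad.
Only numpy, scipy, OpenCV 4.12 (cv2) and the standard library are available. Lean on these libraries where they do the work, as an engineer would, in place of code of your own. Each camera call takes 0.05 s, during which the arm holds its last target. There are 200 camera calls.

## Working session

There is one attempt and no reset: what is moved stays moved. The work goes in short steps, Python scripts to look and compute and a tool call to move; the robot and the scene stay as the last step left them, time stands still between calls to the robot, and variables do not carry over. Pictures are saved under pics/ and viewed, at most 10 in all, crops included, and the job is handed in when it is done.

Besides the shell and the picture viewer there is one more tool, called by a JSON object that holds its "name" and its "arguments", one argument or row to a line. jog_arm: Moves the arm, as the interface text tells. Its arguments: {"type":"object","properties":{"targets":{"type":"array","items":{"type":"object","properties":{"turn":{"type":"array","items":{"type":"number"}},"slide":{"type":"array","items":{"type":"number"}},"claw":{"type":"number"}}}}},"required":["targets"]}

```bash
mkdir -p pics; cat > h.py <<'E'
from cell import *
import numpy as np, cv2
def snap(n,f=None):
    c=read_camera(n)
    if f: cv2.imwrite('pics/'+f,c['frame'])
    return c
def ray(c,xy):
    d=np.linalg.inv(c['mtx'])@np.array([xy[0],xy[1],1.]); R=np.array(c['R']); t=np.array(c['t'])
    d=R.T@d; return -R.T@t, d/np.linalg.norm(d)
def tri(rs):
    A=np.zeros((3,3));b=np.zeros(3)
    for o,d in rs:
        P=np.eye(3)-np.outer(d,d);A+=P;b+=P@o
    X=np.linalg.solve(A,b); return X,[np.linalg.norm((np.eye(3)-np.outer(d,d))@(X-o)) for o,d in rs]
def atz(c,xy,z):
    o,d=ray(c,xy); return o+d*(z-o[2])/d[2]
def proj(c,X):
    p=np.array(c['mtx'])@(np.array(c['R'])@np.array(X)+np.array(c['t'])); return p[:2]/p[2]
E
python3 - <<'E'
from h import *
np.set_printoptions(precision=1,suppress=True)
C={n:snap(n) for n in('scene','top','wrist')}
cv2.imwrite('pics/a.png',cv2.resize(np.hstack([C['scene']['frame'],C['top']['frame']]),(800,300)))
for q in('cap_c','cap_top','can','caddy','dish','paste_tin','tape_measure','pad_box','spray_can'):
    D={}
    for n in C:
        r=look_for(q,n); 
        if r: D[n]=r[0]; print(q,n,[(np.round(x['xy'],1),round(x['conf'],2)) for x in r[:2]])
    L=[ray(C[n],D[n]['xy']) for n in D]
    if len(L)>1: print('   tri',*tri(L))
s=state(); print(s['t'],s['eef_pos'],s['tcp_rot'],s['ft_force'],s['opening'])
for n in C: print(n,-np.array(C[n]['R']).T@C[n]['t'])
E
```

```text
cap_c scene [(array([292.6, 119.5]), 0.55)]
cap_c top [(array([180.9, 237.4]), 0.7), (array([350.6, 250.8]), 0.34)]
   tri [521.3 199.  202.4] [np.float64(0.8033734897665425), np.float64(0.8033734897665537)]
cap_top scene [(array([296.5, 121.2]), 0.58)]
cap_top top [(array([183.6, 237.2]), 0.96)]
   tri [526.  199.  198.5] [np.float64(5.623994726478943), np.float64(5.623994726479202)]
can scene [(array([375. , 200.8]), 0.7), (array([294.4, 152.6]), 0.6)]
can top [(array([189. , 240.7]), 0.61)]
   tri [602.9 294.7 -41.2] [np.float64(108.49576852841132), np.float64(108.49576852841138)]
caddy scene [(array([282.2, 188.9]), 0.57)]
caddy top [(array([217.1, 226.6]), 0.9)]
   tri [551.6 142.2  36.6] [np.float64(0.4384935954887768), np.float64(0.43849359548881284)]
dish scene [(array([146.7, 246.2]), 0.97)]
dish top [(array([353.7, 249.4]), 0.72)]
   tri [ 495.3 -215.1   18.1] [np.float64(1.7940325320358694), np.float64(1.794032532035884)]
paste_tin scene [(array([269.4, 166.8]), 0.68)]
paste_tin top [(array([220.1, 244.6]), 0.77), (array([219.7, 224.5]), 0.48)]
   tri [508.4 130.8  87.1] [np.float64(3.6342268938352187), np.float64(3.634226893835165)]
tape_measure scene [(array([307.8, 260.4]), 0.88)]
tape_measure top [(array([264.2, 147. ]), 0.8), (array([190.7, 242.3]), 0.16)]
   tri [764.5  20.1  26.9] [np.float64(2.4115204668072674), np.float64(2.4115204668071715)]
pad_box scene [(array([374.6, 201.3]), 0.85), (array([298.1, 151. ]), 0.57)]
pad_box top [(array([171. , 153.2]), 0.58)]
   tri [743.2 267.1  46.1] [np.float64(0.32016687790256804), np.float64(0.32016687790268666)]
spray_can scene [(array([181.9, 311.1]), 0.88)]
spray_can top [(array([384.8, 144.3]), 0.66)]
   tri [ 755.7 -277.3  100.3] [np.float64(0.6943214235556269), np.float64(0.6943214235557781)]
1.5 [220.6 584.8 214.6] [3.1 0.  2.8] [-0.8  0.2 -0.5] 1.002411744604601
scene [1174.7 -466.   674.2]
top [ 515.2   17.  1035.7]
wrist [146.4 612.9 384.1]
```

View pics/a.png

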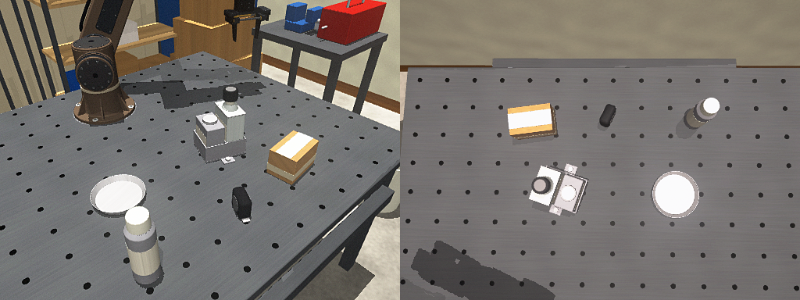

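The top view shows the caddy at full-image (200,240), turned about 15–20°. The solvent tin with the black cap is on its +y side, at (181,237), and the dish is at (352,249). The boxes agree with the detections. Next I refine the cap and dish measurements.

```bash
python3 - <<'E'
from h import *
np.set_printoptions(precision=1,suppress=True)
C={n:snap(n) for n in('scene','top')}
def crop(n,u,v,r,k=400): 
    f=C[n]['frame'][v-r:v+r,u-r:u+r]; return cv2.resize(f,(k,k),interpolation=cv2.INTER_CUBIC)
cv2.imwrite('pics/b.png',np.hstack([crop('scene',294,130,40),crop('top',196,240,40)]))
# outline of black blobs
for n,u,v,r in(('scene',293,120,18),('top',181,237,20)):
    g=C[n]['frame'][v-r:v+r,u-r:u+r].max(2)
    m=(g<75).astype(np.uint8)
    k,l,st,ce=cv2.connectedComponentsWithStats(m)
    for i in range(1,k):
        if st[i,4]>40: print(n,st[i][:2]+[u-r,v-r],st[i][2:],ce[i]+[u-r,v-r])
for X in([521,199,217],[521,199,183]):
    print([proj(C[n],X) for n in C])
# dish rim, top view bright blob
f=C['top']['frame'];m=(f.min(2)>150).astype(np.uint8)
k,l,st,ce=cv2.connectedComponentsWithStats(m);i=l[250,350];print(st[i],ce[i],atz(C['top'],ce[i],3),atz(C['top'],ce[i],20))
E
```

```text
scene [275 106] [ 36  25 619] [292.7 118.6]
top [174 227] [19 21 78] [186.7 236.1]
[array([293.1, 113.9]), array([179.7, 237.7])]
[array([292.5, 126.5]), array([183.1, 237.9])]
[ 323  219   60   60 2800] [352.6 248.4] [ 498.5 -214.1    3. ] [ 498.8 -210.3   20. ]
```

View pics/b.png

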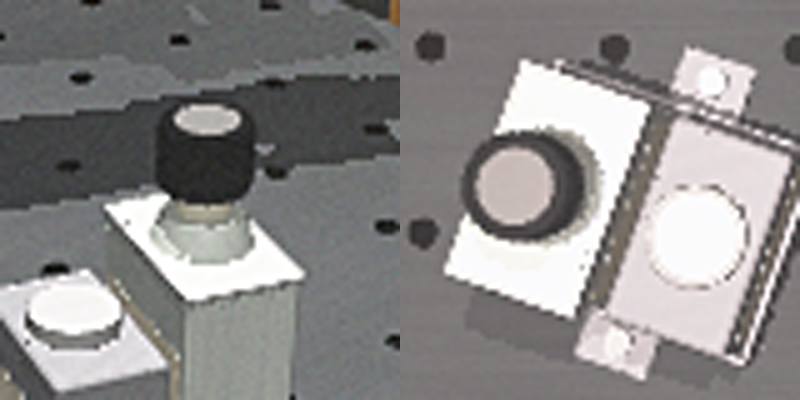

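The scene crop has the cap's top disc centred at full-image (295.4,113.9) with its sides at 285–305. In the top crop the disc is at (178.6,237.3), with the paste tin to its right. I triangulate these.

```bash
python3 - <<'E'
from h import *
np.set_printoptions(precision=1,suppress=True)
C={n:snap(n) for n in('scene','top')}
p=[295.4,113.8];q=[178.6+0.0,237.3]
print(tri([ray(C['scene'],p),ray(C['top'],q)]))
print(atz(C['scene'],p,217),atz(C['top'],q,217))
print(atz(C['scene'],[295.2,120.5],200))
# can yaw from crop right: can's long edges e.g. (45,270)->(125,60)
a=atz(C['top'],[156+45/5,200+270/5],154);b=atz(C['top'],[156+125/5,200+60/5],154);print(np.degrees(np.arctan2(*(b-a)[[1,0]])),np.linalg.norm(b-a))
c=atz(C['top'],[156+175/5,200+318/5],154);d=atz(C['top'],[156+255/5,200+100/5],154);print((a+b+c+d)/4)
E
```

```text
(array([522.9, 202.7, 216.6]), [np.float64(1.5942299879502377), np.float64(1.5942299879502178)])
[524.2 203.7 217. ] [521.9 201.4 217. ]
[525.7 202.6 200. ]
-19.17412000054183 101.73031049915473
[522.7 198.5 154. ]
```

{"name": "jog_arm", "arguments": {
  "targets": [
    {"turn": [0,0,-10],"slide": [10,-15,40],"claw": 100},
    {"turn": [0,0,-10],"slide": [20,-28,40],"claw": 100},
    {"turn": [0,0,-10],"slide": [23,-30,0],"claw": 100},
    {"turn": [0,0,-10],"slide": [23,-30,0],"claw": 100},
    {"turn": [0,0,-10],"slide": [23,-30,0],"claw": 100}
  ]
}}

```text
t: 2.33
eef_pos: [320.2, 450.8, 294.8]
tcp_rot: [3.141, -0.0, 1.903]
ft_force: [-0.3, 1.1, -0.5]
opening: 0.998
grip_force: 0.0
```

{"name": "jog_arm", "arguments": {
  "targets": [
    {"turn": [0,0,-10],"slide": [23,-30,0],"claw": 100},
    {"turn": [0,0,-10],"slide": [23,-30,0],"claw": 100},
    {"turn": [0,0,-10],"slide": [23,-30,0],"claw": 100},
    {"turn": [0,0,-10],"slide": [23,-30,0],"claw": 100},
    {"turn": [0,0,-10],"slide": [23,-30,0],"claw": 100}
  ]
}}

```text
t: 2.95
eef_pos: [435.3, 300.7, 294.8]
tcp_rot: [3.141, -0.0, 1.03]
ft_force: [1.2, 0.3, -0.4]
opening: 0.999
grip_force: 0.0
```

{"name": "jog_arm", "arguments": {
  "targets": [
    {"turn": [0,0,-10],"slide": [23,-30,0],"claw": 100},
    {"turn": [0,0,-10],"slide": [23,-30,0],"claw": 100},
    {"turn": [0,0,-10],"slide": [23,-30,0],"claw": 100},
    {"turn": [0,0,0],"slide": [15,-10,0],"claw": 100},
    {"turn": [0,0,0],"slide": [0,0,0],"claw": 100}
  ]
}}

```text
t: 3.58
eef_pos: [519.1, 201.6, 294.4]
tcp_rot: [-3.141, 0.0, 0.514]
ft_force: [-0.3, 0.3, -0.2]
opening: 0.998
grip_force: 0.0
```

```bash
python3 - <<'E'
from h import *
np.set_printoptions(precision=3,suppress=True)
s=state(); print(s['t'],s['eef_pos'],s['tcp_rot'],s['joints'],s['ft_force'],s['moment'])
c=snap('wrist','c.png')
for q in('cap_c','cap_top'): print(q,look_for(q,'wrist')[:2])
print(proj(c,[523,202,217]),proj(c,[523,202,200]),-np.array(c['R']).T@c['t'])
E
```

```text
3.575 [519.129 201.6   294.405] [-3.141  0.     0.514] [0.252 0.32  1.617 0.    1.205 1.309] [-0.3    0.259 -0.168] [-0.086  0.138  0.022]
cap_c [{'xy': [262.5, 193.2], 'conf': 0.84}, {'xy': [261.1, 159.8], 'conf': 0.54}]
cap_top [{'xy': [258.6, 195.6], 'conf': 0.82}]
[260.494 199.358] [260.391 193.323] [589.174 240.818 464.406]
```

View pics/c.png

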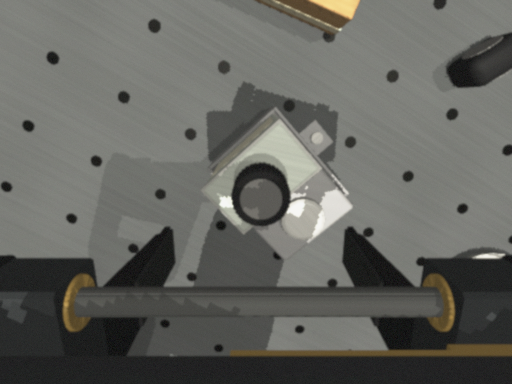

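The wrist view shows the cap ring spanning about 232–290 × 163–226, with its lighter top disc near (262,200). That is within a pixel or so of my projected cap top (260.5,199.4). I'll fit the disc numerically.

```bash
python3 - <<'E'
from h import *
np.set_printoptions(precision=1,suppress=True)
c=snap('wrist'); g=c['frame'].max(2)
for th in (50,60,70):
    m=(g[150:240,220:305]<th).astype(np.uint8)
    k,l,st,ce=cv2.connectedComponentsWithStats(m); i=1+np.argmax(st[1:,4])
    cs,h=cv2.findContours((l==i).astype(np.uint8),cv2.RETR_CCOMP,cv2.CHAIN_APPROX_NONE)
    for cc in cs:
        if len(cc)>40:
            e=cv2.fitEllipse(cc); p=np.array(e[0])+[220,150]; print(th,len(cc),p,e[1],atz(c,p,217),cv2.boundingRect(cc))
print(c['mtx'])
# expected top circle outline
a=np.linspace(0,6.28,60);P=np.array([proj(c,[523+23*np.cos(t),202+23*np.sin(t),217]) for t in a]);print(P.min(0),P.max(0))
E
```

```text
50 168 [262.3 193.6] (55.390419006347656, 61.06651306152344) [526.5 204.1 217. ] (14, 13, 58, 62)
50 124 [262.3 197.9] (43.43091583251953, 44.59719467163086) [523.5 202.3 217. ] (20, 26, 46, 45)
60 169 [262.3 193.6] (55.851318359375, 61.65827560424805) [526.5 204.1 217. ] (14, 13, 58, 62)
60 123 [262.4 198. ] (42.59783935546875, 43.70023727416992) [523.5 202.2 217. ] (21, 27, 45, 43)
70 173 [262.2 193.7] (56.388938903808594, 62.06011962890625) [526.5 204.1 217. ] (14, 13, 58, 63)
70 120 [262.4 198.1] (41.98503112792969, 42.992576599121094) [523.4 202.3 217. ] (21, 27, 44, 43)
[[330.    0.  258.3]
 [  0.  330.  194.7]
 [  0.    0.    1. ]]
[233.1 170. ] [291.7 226. ]
```

{"name": "jog_arm", "arguments": {
  "targets": [
    {"turn": [0,0,0],"slide": [4.5,0.5,-40],"claw": 100},
    {"turn": [0,0,0],"slide": [0,0,-40],"claw": 100},
    {"turn": [0,0,0],"slide": [0,0,-22],"claw": 100},
    {"turn": [0,0,0],"slide": [0,0,-10],"claw": 70},
    {"turn": [0,0,0],"slide": [0,0,0],"claw": 60}
  ]
}}

```text
t: 4.4
eef_pos: [522.9, 202.7, 182.7]
tcp_rot: [-3.142, 0.0, 0.513]
ft_force: [0.4, 0.1, 0.5]
opening: 0.84
grip_force: 0.0
```

```bash
python3 - <<'E'
from h import *
np.set_printoptions(precision=3,suppress=True)
s=state(); print(s['t'],s['eef_pos'],s['tcp_rot'],s['joints'],s['ft_force'],s['moment'],s['opening'])
c=snap('wrist','d.png')
E
```

```text
4.4 [522.906 202.737 182.722] [-3.142  0.     0.513] [ 0.252  0.436  1.756 -0.     0.951  1.31 ] [0.411 0.149 0.467] [-0.081  0.132 -0.024] 0.8396049113187096
```

View pics/d.png

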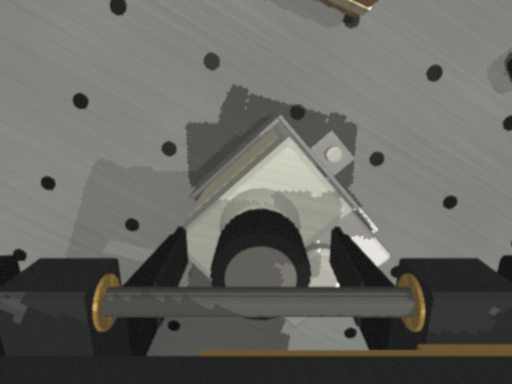

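The cap (sides at columns 212–312) sits midway between the fingertips (187 and 333), so it is well centred. I close on it.

{"name": "jog_arm", "arguments": {
  "targets": [
    {"turn": [0,0,0],"slide": [0,0,0],"claw": 52},
    {"turn": [0,0,0],"slide": [0,0,0],"claw": 52},
    {"turn": [0,0,0],"slide": [0,0,0],"claw": 52},
    {"turn": [0,0,0],"slide": [0,0,0],"claw": 49},
    {"turn": [0,0,0],"slide": [0,0,0],"claw": 40}
  ]
}}

```text
t: 5.08
eef_pos: [523.2, 202.1, 182.7]
tcp_rot: [3.141, -0.0, 0.512]
ft_force: [0.8, -2.3, 1.0]
opening: 0.476
grip_force: 30.0
```

{"name": "jog_arm", "arguments": {
  "targets": [
    {"turn": [0,0,0],"slide": [0,0,0],"claw": 30},
    {"turn": [0,0,0],"slide": [0,0,0],"claw": 30}
  ]
}}

```text
t: 5.32
eef_pos: [523.2, 202.2, 182.7]
tcp_rot: [3.141, -0.0, 0.512]
ft_force: [-0.5, -2.1, 2.1]
opening: 0.474
grip_force: 30.0
```

{"name": "jog_arm", "arguments": {
  "targets": [
    {"turn": [0,0,0],"slide": [0,0,-1],"claw": 20},
    {"turn": [0,0,0],"slide": [0,0,0],"claw": 20}
  ]
}}

```text
t: 5.58
eef_pos: [523.3, 202.3, 182.0]
tcp_rot: [3.141, -0.001, 0.512]
ft_force: [-0.5, -2.2, 5.9]
opening: 0.48
grip_force: 30.0
```

{"name": "jog_arm", "arguments": {
  "targets": [
    {"turn": [0,0,0],"slide": [0,0,-1],"claw": 20},
    {"turn": [0,0,0],"slide": [0,0,0],"claw": 20}
  ]
}}

```text
t: 5.82
eef_pos: [523.3, 202.3, 181.2]
tcp_rot: [3.141, -0.001, 0.512]
ft_force: [-0.7, -2.1, 7.4]
opening: 0.478
grip_force: 30.0
```

{"name": "jog_arm", "arguments": {
  "targets": [
    {"turn": [0,0,0],"slide": [0,0,-1],"claw": 20},
    {"turn": [0,0,0],"slide": [0,0,-0.7],"claw": 20},
    {"turn": [0,0,0],"slide": [0,0,0],"claw": 20}
  ]
}}

```text
t: 6.2
eef_pos: [523.4, 202.4, 179.9]
tcp_rot: [3.141, -0.001, 0.512]
ft_force: [-2.2, -2.4, 10.5]
opening: 0.474
grip_force: 30.0
```

{"name": "jog_arm", "arguments": {
  "targets": [
    {"turn": [0,0,0],"slide": [0,0,-0.4],"claw": 20},
    {"turn": [0,0,0],"slide": [0,0,0],"claw": 20}
  ]
}}

```text
t: 6.45
eef_pos: [523.4, 202.4, 179.6]
tcp_rot: [3.141, -0.002, 0.512]
ft_force: [-1.2, -1.9, 12.7]
opening: 0.476
grip_force: 30.0
```

{"name": "jog_arm", "arguments": {
  "targets": [
    {"turn": [0,0,0],"slide": [0,0,-0.5],"claw": 20},
    {"turn": [0,0,0],"slide": [0,0,0],"claw": 20},
    {"turn": [0,0,0],"slide": [0,0,0],"claw": 20}
  ]
}}

```text
t: 6.82
eef_pos: [523.5, 202.4, 179.1]
tcp_rot: [3.141, -0.002, 0.512]
ft_force: [-2.3, -2.6, 11.7]
opening: 0.477
grip_force: 30.0
```

```bash
python3 - <<'E'
from h import *
s=state(); print([ (k,[round(float(x),3) for x in np.ravel(s[k])]) for k in('t','eef_pos','ft_force','moment','joints')])
E
```

```text
[('t', [6.825]), ('eef_pos', [523.472, 202.385, 179.113]), ('ft_force', [-2.264, -2.625, 11.708]), ('moment', [-0.466, 0.442, -0.045]), ('joints', [0.251, 0.44, 1.76, -0.0, 0.94, 1.31])]
```

{"name": "jog_arm", "arguments": {
  "targets": [
    {"turn": [0,0,0],"slide": [0,0,-0.5],"claw": 20},
    {"turn": [0,0,0],"slide": [0,0,0],"claw": 20}
  ]
}}

```text
t: 7.08
eef_pos: [523.5, 202.4, 178.7]
tcp_rot: [3.141, -0.002, 0.512]
ft_force: [-1.5, -1.7, 12.5]
opening: 0.474
grip_force: 30.0
```

{"name": "jog_arm", "arguments": {
  "targets": [
    {"turn": [0,0,0],"slide": [0,0,0],"claw": 20}
  ]
}}

```text
t: 7.2
eef_pos: [523.5, 202.4, 178.7]
tcp_rot: [3.141, -0.002, 0.512]
ft_force: [-2.3, -3.3, 13.2]
opening: 0.478
grip_force: 30.0
```

{"name": "jog_arm", "arguments": {
  "targets": [
    {"turn": [0,0,0],"slide": [0,0,-0.5],"claw": 20},
    {"turn": [0,0,0],"slide": [0,0,0],"claw": 20}
  ]
}}

```text
t: 7.45
eef_pos: [523.5, 202.4, 178.4]
tcp_rot: [3.141, -0.002, 0.512]
ft_force: [-2.9, -2.2, 13.7]
opening: 0.479
grip_force: 30.0
```

{"name": "jog_arm", "arguments": {
  "targets": [
    {"turn": [0,0,0],"slide": [0,0,0],"claw": 20}
  ]
}}

```text
t: 7.58
eef_pos: [523.5, 202.4, 178.4]
tcp_rot: [3.141, -0.002, 0.512]
ft_force: [-2.6, -2.0, 14.9]
opening: 0.474
grip_force: 30.0
```

{"name": "jog_arm", "arguments": {
  "targets": [
    {"turn": [0,0,2],"slide": [0,0,-0.2],"claw": 20},
    {"turn": [0,0,4],"slide": [0,0,0],"claw": 20}
  ]
}}

```text
t: 7.82
eef_pos: [523.5, 202.4, 178.3]
tcp_rot: [3.141, -0.002, 0.618]
ft_force: [-4.0, -1.7, 15.6]
opening: 0.475
grip_force: 30.0
```

```bash
cat > s.py <<'E'
from h import *
s=state(); print([ (k,[round(float(x),3) for x in np.ravel(s[k])]) for k in('t','eef_pos','tcp_rot','ft_force','moment')],round(s['joints'][5],3))
E
python3 s.py
```

```text
[('t', [7.825]), ('eef_pos', [523.548, 202.442, 178.331]), ('tcp_rot', [3.141, -0.002, 0.618]), ('ft_force', [-3.973, -1.675, 15.581]), ('moment', [-0.48, 0.585, -0.044])] 1.204
```

{"name": "jog_arm", "arguments": {
  "targets": [
    {"turn": [0,0,5],"slide": [0,0,0],"claw": 20},
    {"turn": [0,0,5],"slide": [0,0,0],"claw": 20}
  ]
}}

```text
t: 8.07
eef_pos: [524.1, 202.7, 178.6]
tcp_rot: [3.14, -0.003, 0.794]
ft_force: [-0.2, 0.1, 16.9]
opening: 0.475
grip_force: 30.0
```

```bash
python3 s.py
```

```text
[('t', [8.075]), ('eef_pos', [524.065, 202.733, 178.558]), ('tcp_rot', [3.14, -0.003, 0.794]), ('ft_force', [-0.212, 0.137, 16.943]), ('moment', [-0.125, 0.207, -0.122])] 1.028
```

{"name": "jog_arm", "arguments": {
  "targets": [
    {"turn": [0,0,5],"slide": [0,0,0.15],"claw": 20},
    {"turn": [0,0,5],"slide": [0,0,0.1],"claw": 20}
  ]
}}

```text
t: 8.32
eef_pos: [524.4, 202.9, 179.1]
tcp_rot: [3.139, -0.004, 0.968]
ft_force: [0.3, 0.7, 17.3]
opening: 0.473
grip_force: 30.0
```

```bash
python3 s.py
```

```text
[('t', [8.325]), ('eef_pos', [524.419, 202.896, 179.076]), ('tcp_rot', [3.139, -0.004, 0.968]), ('ft_force', [0.265, 0.723, 17.323]), ('moment', [0.023, 0.132, -0.07])] 0.854
```

{"name": "jog_arm", "arguments": {
  "targets": [
    {"turn": [0,0,5],"slide": [0,0,0.25],"claw": 20},
    {"turn": [0,0,5],"slide": [0,0,0.2],"claw": 20}
  ]
}}

```text
t: 8.57
eef_pos: [524.5, 203.0, 179.6]
tcp_rot: [3.138, -0.004, 1.143]
ft_force: [0.0, 1.8, 18.3]
opening: 0.475
grip_force: 30.0
```

```bash
python3 s.py
```

```text
[('t', [8.575]), ('eef_pos', [524.462, 202.993, 179.598]), ('tcp_rot', [3.138, -0.004, 1.143]), ('ft_force', [0.027, 1.761, 18.335]), ('moment', [0.041, 0.14, -0.092])] 0.679
```

{"name": "jog_arm", "arguments": {
  "targets": [
    {"turn": [0,0,5],"slide": [0,0,0.35],"claw": 20},
    {"turn": [0,0,5],"slide": [0,0,0.35],"claw": 20}
  ]
}}

```text
t: 8.82
eef_pos: [524.4, 203.1, 180.2]
tcp_rot: [3.138, -0.003, 1.317]
ft_force: [-1.0, 1.4, 16.1]
opening: 0.475
grip_force: 30.0
```

```bash
python3 s.py
```

```text
[('t', [8.825]), ('eef_pos', [524.417, 203.077, 180.227]), ('tcp_rot', [3.138, -0.003, 1.317]), ('ft_force', [-0.958, 1.398, 16.13]), ('moment', [0.273, 0.117, -0.08])] 0.505
```

{"name": "jog_arm", "arguments": {
  "targets": [
    {"turn": [0,0,5],"slide": [0,0,0.27],"claw": 20},
    {"turn": [0,0,5],"slide": [0,0,0.27],"claw": 20},
    {"turn": [0,0,5],"slide": [0,0,0.27],"claw": 20}
  ]
}}

```text
t: 9.2
eef_pos: [524.3, 203.1, 181.1]
tcp_rot: [3.137, -0.002, 1.579]
ft_force: [-0.9, 2.0, 17.6]
opening: 0.481
grip_force: 30.0
```

{"name": "jog_arm", "arguments": {
  "targets": [
    {"turn": [0,0,5],"slide": [0,0,0.27],"claw": 20},
    {"turn": [0,0,5],"slide": [0,0,0.27],"claw": 20}
  ]
}}

```text
t: 9.45
eef_pos: [524.4, 203.0, 181.7]
tcp_rot: [3.137, -0.001, 1.754]
ft_force: [-0.6, 1.2, 18.4]
opening: 0.473
grip_force: 30.0
```

{"name": "jog_arm", "arguments": {
  "targets": [
    {"turn": [0,0,5],"slide": [0,0,0.4],"claw": 20},
    {"turn": [0,0,5],"slide": [0,0,0.35],"claw": 20}
  ]
}}

```text
t: 9.7
eef_pos: [524.2, 202.9, 182.3]
tcp_rot: [3.137, -0.0, 1.928]
ft_force: [-1.2, 0.3, 16.7]
opening: 0.476
grip_force: 30.0
```

{"name": "jog_arm", "arguments": {
  "targets": [
    {"turn": [0,0,5],"slide": [0,0,0.31],"claw": 20},
    {"turn": [0,0,5],"slide": [0,0,0.31],"claw": 20}
  ]
}}

```text
t: 9.95
eef_pos: [524.2, 202.9, 182.9]
tcp_rot: [3.137, 0.0, 2.103]
ft_force: [-1.3, 0.9, 17.3]
opening: 0.474
grip_force: 30.0
```

```bash
python3 s.py
```

```text
[('t', [9.95]), ('eef_pos', [524.171, 202.95, 182.869]), ('tcp_rot', [3.137, 0.0, 2.103]), ('ft_force', [-1.283, 0.91, 17.327]), ('moment', [0.039, 0.341, -0.114])] -0.281
```

{"name": "jog_arm", "arguments": {
  "targets": [
    {"turn": [0,0,5],"slide": [0,0,0.36],"claw": 20},
    {"turn": [0,0,5],"slide": [0,0,0.36],"claw": 20}
  ]
}}

```text
t: 10.2
eef_pos: [524.1, 202.9, 183.5]
tcp_rot: [3.138, 0.001, 2.277]
ft_force: [-2.5, 0.5, 16.5]
opening: 0.477
grip_force: 30.0
```

{"name": "jog_arm", "arguments": {
  "targets": [
    {"turn": [0,0,5],"slide": [0,0,0.32],"claw": 20},
    {"turn": [0,0,5],"slide": [0,0,0.32],"claw": 20}
  ]
}}

```text
t: 10.45
eef_pos: [524.0, 202.8, 184.1]
tcp_rot: [3.138, 0.002, 2.452]
ft_force: [-1.1, -0.6, 16.7]
opening: 0.477
grip_force: 30.0
```

```bash
python3 s.py
```

```text
[('t', [10.45]), ('eef_pos', [524.011, 202.818, 184.103]), ('tcp_rot', [3.138, 0.002, 2.452]), ('ft_force', [-1.09, -0.576, 16.712]), ('moment', [-0.122, 0.211, -0.111])] -0.63
```

Turned 111°. I keep turning until past 120° and watch for release.

{"name": "jog_arm", "arguments": {
  "targets": [
    {"turn": [0,0,5],"slide": [0,0,0.33],"claw": 20},
    {"turn": [0,0,5],"slide": [0,0,0.33],"claw": 20}
  ]
}}

```text
t: 10.7
eef_pos: [523.9, 202.8, 184.7]
tcp_rot: [3.139, 0.002, 2.626]
ft_force: [-0.6, -0.4, 14.1]
opening: 0.473
grip_force: 30.0
```

{"name": "jog_arm", "arguments": {
  "targets": [
    {"turn": [0,0,5],"slide": [0,0,0.33],"claw": 20},
    {"turn": [0,0,5],"slide": [0,0,0.33],"claw": 20}
  ]
}}

```text
t: 10.95
eef_pos: [523.9, 202.7, 185.2]
tcp_rot: [3.139, 0.002, 2.801]
ft_force: [-2.0, 0.2, 14.0]
opening: 0.477
grip_force: 30.0
```

```bash
python3 s.py
```

```text
[('t', [10.95]), ('eef_pos', [523.885, 202.746, 185.171]), ('tcp_rot', [3.139, 0.002, 2.801]), ('ft_force', [-2.001, 0.166, 13.961]), ('moment', [-0.041, 0.305, -0.086])] -0.979
```

{"name": "jog_arm", "arguments": {
  "targets": [
    {"turn": [0,0,5],"slide": [0,0,0.15],"claw": 20},
    {"turn": [0,0,5],"slide": [0,0,0.15],"claw": 20}
  ]
}}

```text
t: 11.2
eef_pos: [524.0, 202.8, 185.6]
tcp_rot: [3.14, 0.003, 2.975]
ft_force: [-0.9, 0.5, 15.7]
opening: 0.474
grip_force: 30.0
```

```bash
python3 s.py
```

```text
[('t', [11.2]), ('eef_pos', [524.034, 202.828, 185.632]), ('tcp_rot', [3.14, 0.003, 2.975]), ('ft_force', [-0.918, 0.493, 15.709]), ('moment', [-0.012, 0.211, -0.15])] -1.154
```

{"name": "jog_arm", "arguments": {
  "targets": [
    {"turn": [0,0,5],"slide": [0,0,0.25],"claw": 20},
    {"turn": [0,0,5],"slide": [0,0,0.25],"claw": 20}
  ]
}}

```text
t: 11.45
eef_pos: [524.0, 202.8, 186.3]
tcp_rot: [3.14, 0.004, -3.133]
ft_force: [-2.1, -0.0, 16.1]
opening: 0.477
grip_force: 30.0
```

```bash
python3 s.py
```

```text
[('t', [11.45]), ('eef_pos', [524.05, 202.798, 186.253]), ('tcp_rot', [3.14, 0.004, -3.133]), ('ft_force', [-2.056, -0.033, 16.135]), ('moment', [0.076, 0.19, -0.154])] -1.328
```

{"name": "jog_arm", "arguments": {
  "targets": [
    {"turn": [0,0,5],"slide": [0,0,0.28],"claw": 20},
    {"turn": [0,0,5],"slide": [0,0,0.28],"claw": 20}
  ]
}}

```text
t: 11.7
eef_pos: [524.0, 202.7, 186.8]
tcp_rot: [3.141, 0.004, -2.959]
ft_force: [-0.7, -1.4, 16.5]
opening: 0.476
grip_force: 30.0
```

```bash
python3 - <<'E'
exec(open('s.py').read())
C={n:snap(n) for n in('scene','top')}
cr=lambda n,u,v,r: cv2.resize(C[n]['frame'][v-r:v+r,u-r:u+r],(400,400),interpolation=cv2.INTER_CUBIC)
cv2.imwrite('pics/e.png',np.hstack([cr('scene',294,130,40),cr('top',196,240,40)]))
E
```

```text
[('t', [11.7]), ('eef_pos', [524.032, 202.744, 186.794]), ('tcp_rot', [3.141, 0.004, -2.959]), ('ft_force', [-0.703, -1.395, 16.5]), ('moment', [-0.232, 0.239, -0.18])] -1.503
```

View pics/e.png

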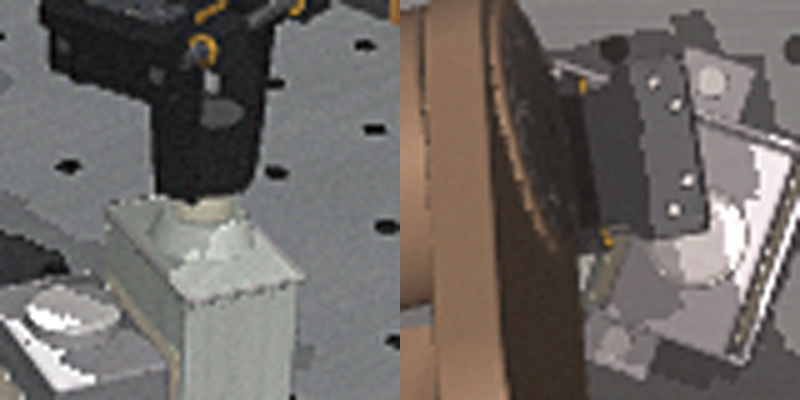

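The tin's edges are exactly where they were in the earlier crop, so it is still seated. The cap's lower edge has risen from about row 205 to 196 of the crop, so it is climbing.

{"name": "jog_arm", "arguments": {
  "targets": [
    {"turn": [0,0,5],"slide": [0,0,0.3],"claw": 20},
    {"turn": [0,0,5],"slide": [0,0,0.3],"claw": 20}
  ]
}}

```text
t: 12.05
eef_pos: [524.2, 202.9, 187.4]
tcp_rot: [3.141, 0.004, -2.784]
ft_force: [0.3, 0.1, 15.3]
opening: 0.474
grip_force: 30.0
```

```bash
python3 s.py
```

```text
[('t', [12.05]), ('eef_pos', [524.151, 202.877, 187.375]), ('tcp_rot', [3.141, 0.004, -2.784]), ('ft_force', [0.297, 0.139, 15.299]), ('moment', [-0.025, 0.142, -0.125])] -1.677
```

{"name": "jog_arm", "arguments": {
  "targets": [
    {"turn": [0,0,5],"slide": [0,0,0.25],"claw": 20},
    {"turn": [0,0,5],"slide": [0,0,0.25],"claw": 20}
  ]
}}

```text
t: 12.3
eef_pos: [524.3, 202.8, 188.0]
tcp_rot: [-3.141, 0.004, -2.61]
ft_force: [0.8, 0.2, 16.6]
opening: 0.476
grip_force: 30.0
```

{"name": "jog_arm", "arguments": {
  "targets": [
    {"turn": [0,0,0],"slide": [0,0,1.5],"claw": 20},
    {"turn": [0,0,0],"slide": [0,0,1.5],"claw": 20},
    {"turn": [0,0,0],"slide": [0,0,1.5],"claw": 20},
    {"turn": [0,0,0],"slide": [0,0,0],"claw": 20}
  ]
}}

```text
t: 12.8
eef_pos: [523.6, 202.6, 191.1]
tcp_rot: [-3.141, 0.002, -2.612]
ft_force: [1.6, 0.4, 5.7]
opening: 0.479
grip_force: 30.0
```

```bash
python3 s.py
```

```text
[('t', [12.8]), ('eef_pos', [523.586, 202.616, 191.135]), ('tcp_rot', [-3.141, 0.002, -2.612]), ('ft_force', [1.635, 0.374, 5.722]), ('moment', [0.167, -0.204, -0.034])] -1.849
```

{"name": "jog_arm", "arguments": {
  "targets": [
    {"turn": [0,0,0],"slide": [0,0,1],"claw": 20},
    {"turn": [0,0,0],"slide": [0,0,0],"claw": 20}
  ]
}}

```text
t: 13.05
eef_pos: [523.0, 202.3, 191.5]
tcp_rot: [3.141, -0.0, -2.612]
ft_force: [0.6, 1.2, 4.0]
opening: 0.473
grip_force: 30.0
```

{"name": "jog_arm", "arguments": {
  "targets": [
    {"turn": [0,0,0],"slide": [0,0,0.7],"claw": 20},
    {"turn": [0,0,0],"slide": [0,0,0],"claw": 20}
  ]
}}

```text
t: 13.3
eef_pos: [522.7, 202.2, 191.9]
tcp_rot: [3.141, -0.001, -2.612]
ft_force: [-1.4, 0.3, 0.3]
opening: 0.478
grip_force: 30.0
```

{"name": "jog_arm", "arguments": {
  "targets": [
    {"turn": [0,0,0],"slide": [0,0,0.5],"claw": 20},
    {"turn": [0,0,0],"slide": [0,0,0],"claw": 20}
  ]
}}

```text
t: 13.55
eef_pos: [523.0, 202.2, 192.7]
tcp_rot: [3.141, -0.0, -2.612]
ft_force: [-0.6, 0.0, -0.3]
opening: 0.474
grip_force: 30.0
```

```bash
python3 s.py
```

```text
[('t', [13.55]), ('eef_pos', [523.008, 202.219, 192.663]), ('tcp_rot', [3.141, -0.0, -2.612]), ('ft_force', [-0.614, 0.031, -0.272]), ('moment', [0.018, 0.017, 0.082])] -1.849
```

{"name": "jog_arm", "arguments": {
  "targets": [
    {"turn": [0,0,0],"slide": [0,0,1.5],"claw": 20},
    {"turn": [0,0,0],"slide": [0,0,1],"claw": 20},
    {"turn": [0,0,0],"slide": [0,0,0],"claw": 20}
  ]
}}

```text
t: 13.92
eef_pos: [523.1, 202.3, 195.4]
tcp_rot: [3.142, 0.0, -2.612]
ft_force: [0.5, 0.9, -0.2]
opening: 0.474
grip_force: 30.0
```

The force is only about the cap's weight, so the thread has let go. I lift slowly and check.

{"name": "jog_arm", "arguments": {
  "targets": [
    {"turn": [0,0,0],"slide": [0,0,4],"claw": 20},
    {"turn": [0,0,0],"slide": [0,0,8],"claw": 20},
    {"turn": [0,0,0],"slide": [0,0,12],"claw": 20},
    {"turn": [0,0,0],"slide": [0,0,20],"claw": 20},
    {"turn": [0,0,0],"slide": [0,0,20],"claw": 20}
  ]
}}

```text
t: 14.55
eef_pos: [523.2, 202.3, 260.8]
tcp_rot: [-3.142, 0.001, -2.612]
ft_force: [-0.4, 0.3, -1.2]
opening: 0.478
grip_force: 30.0
```

```bash
python3 - <<'E'
exec(open('s.py').read())
C={n:snap(n) for n in('scene','wrist')}
f=C['scene']['frame'][70:170,230:363]
cv2.imwrite('pics/f.png',np.hstack([cv2.resize(f,(400,300),interpolation=cv2.INTER_CUBIC),cv2.resize(C['wrist']['frame'],(400,300))]))
E
```

```text
[('t', [14.55]), ('eef_pos', [523.163, 202.299, 260.77]), ('tcp_rot', [-3.142, 0.001, -2.612]), ('ft_force', [-0.417, 0.32, -1.241]), ('moment', [0.098, 0.002, 0.015])] -1.849
```

View pics/f.png

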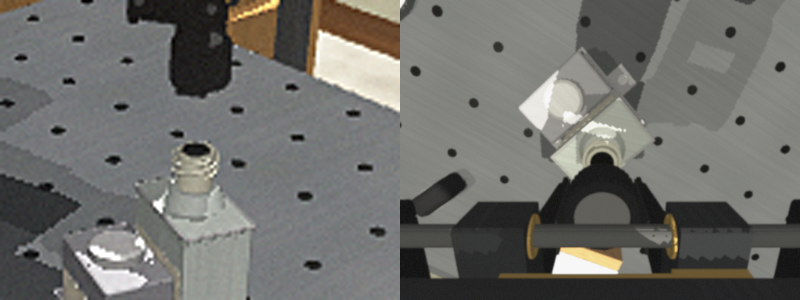

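The cap is off: the left crop shows the open neck at about (195,155), with the tin seated. The wrist view shows the cap upright in the grip. I carry it to the dish and unwind the wrist on the way.

{"name": "jog_arm", "arguments": {
  "targets": [
    {"turn": [0,0,0],"slide": [0,0,20],"claw": 20},
    {"turn": [0,0,-8],"slide": [-2,-20,10],"claw": 20},
    {"turn": [0,0,-8],"slide": [-3,-35,0],"claw": 20},
    {"turn": [0,0,-8],"slide": [-3,-40,0],"claw": 20},
    {"turn": [0,0,-8],"slide": [-3,-40,0],"claw": 20}
  ]
}}

```text
t: 15.28
eef_pos: [511.7, 66.2, 289.0]
tcp_rot: [3.142, -0.0, 3.108]
ft_force: [0.1, 0.1, 0.4]
opening: 0.478
grip_force: 30.0
```

{"name": "jog_arm", "arguments": {
  "targets": [
    {"turn": [0,0,-8],"slide": [-3,-45,0],"claw": 20},
    {"turn": [0,0,-8],"slide": [-3,-45,0],"claw": 20},
    {"turn": [0,0,-8],"slide": [-3,-45,0],"claw": 20},
    {"turn": [0,0,-8],"slide": [-3,-45,0],"claw": 20},
    {"turn": [0,0,-8],"slide": [-2,-45,0],"claw": 20}
  ]
}}

```text
t: 15.9
eef_pos: [497.7, -159.1, 289.0]
tcp_rot: [3.142, -0.0, 2.41]
ft_force: [1.1, -0.2, -0.8]
opening: 0.477
grip_force: 30.0
```

{"name": "jog_arm", "arguments": {
  "targets": [
    {"turn": [0,0,0],"slide": [0,-35,0],"claw": 20},
    {"turn": [0,0,0],"slide": [0,-20,-20],"claw": 20},
    {"turn": [0,0,0],"slide": [0,0,-40],"claw": 20},
    {"turn": [0,0,0],"slide": [0,0,-50],"claw": 20},
    {"turn": [0,0,0],"slide": [0,0,-50],"claw": 20}
  ]
}}

```text
t: 16.52
eef_pos: [497.9, -212.7, 127.8]
tcp_rot: [3.141, 0.0, 2.414]
ft_force: [0.8, -0.2, 0.0]
opening: 0.473
grip_force: 30.0
```

```bash
python3 - <<'E'
exec(open('s.py').read())
c=snap('wrist'); d=look_for('dish','wrist'); print(d[:2]); print([proj(c,[498,-213,z]) for z in(3,)])
C=snap('scene')
f=C['frame'][190:290,80:213]
cv2.imwrite('pics/g.png',np.hstack([cv2.resize(f,(400,300),interpolation=cv2.INTER_CUBIC),cv2.resize(c['frame'],(400,300))]))
E
```

```text
[('t', [16.525]), ('eef_pos', [497.878, -212.701, 127.78]), ('tcp_rot', [3.141, 0.0, 2.414]), ('ft_force', [0.806, -0.203, 0.022]), ('moment', [-0.043, -0.052, -0.041])] -1.369
[{'xy': [262.9, 172.2], 'conf': 0.63}]
[array([257.87561975, 187.78204455])]
```

View pics/g.png

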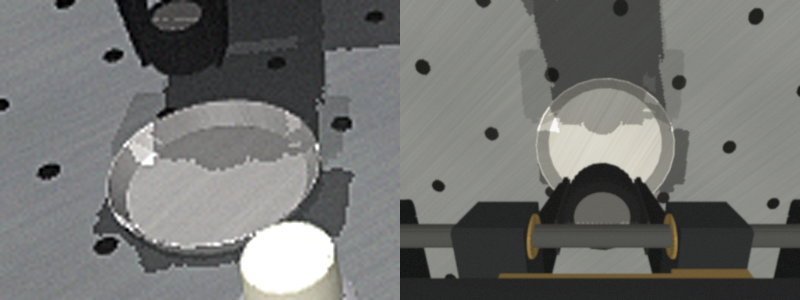

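The dish rim in the wrist view spans 537–675, centred about 4 mm from my estimate, and the cap is over it. I lower it.

{"name": "jog_arm", "arguments": {
  "targets": [
    {"turn": [0,0,0],"slide": [0,0,-40],"claw": 20},
    {"turn": [0,0,0],"slide": [0,0,-40],"claw": 20},
    {"turn": [0,0,0],"slide": [0,0,-24],"claw": 20},
    {"turn": [0,0,0],"slide": [0,0,-8],"claw": 20},
    {"turn": [0,0,0],"slide": [0,0,0],"claw": 20}
  ]
}}

```text
t: 17.3
eef_pos: [498.9, -213.1, 18.6]
tcp_rot: [3.141, 0.002, 2.414]
ft_force: [0.7, -1.1, -0.0]
opening: 0.474
grip_force: 30.0
```

{"name": "jog_arm", "arguments": {
  "targets": [
    {"turn": [0,0,0],"slide": [0,0,-2],"claw": 20},
    {"turn": [0,0,0],"slide": [0,0,-2],"claw": 20},
    {"turn": [0,0,0],"slide": [0,0,0],"claw": 20}
  ]
}}

```text
t: 17.68
eef_pos: [498.2, -212.8, 13.6]
tcp_rot: [3.141, 0.0, 2.414]
ft_force: [0.2, -0.5, -1.2]
opening: 0.474
grip_force: 30.0
```

{"name": "jog_arm", "arguments": {
  "targets": [
    {"turn": [0,0,0],"slide": [0,0,-2],"claw": 20},
    {"turn": [0,0,0],"slide": [0,0,-2],"claw": 20},
    {"turn": [0,0,0],"slide": [0,0,0],"claw": 20}
  ]
}}

```text
t: 18.05
eef_pos: [498.0, -212.7, 9.1]
tcp_rot: [-3.142, -0.0, 2.414]
ft_force: [-0.2, -0.4, -0.5]
opening: 0.475
grip_force: 30.0
```

{"name": "jog_arm", "arguments": {
  "targets": [
    {"turn": [0,0,0],"slide": [0,0,-1],"claw": 20},
    {"turn": [0,0,0],"slide": [0,0,-1],"claw": 20},
    {"turn": [0,0,0],"slide": [0,0,0],"claw": 20}
  ]
}}

```text
t: 18.42
eef_pos: [498.1, -212.7, 7.2]
tcp_rot: [3.142, -0.0, 2.414]
ft_force: [-0.3, 0.7, -0.3]
opening: 0.475
grip_force: 30.0
```

{"name": "jog_arm", "arguments": {
  "targets": [
    {"turn": [0,0,0],"slide": [0,0,-1],"claw": 20},
    {"turn": [0,0,0],"slide": [0,0,-0.5],"claw": 20},
    {"turn": [0,0,0],"slide": [0,0,0],"claw": 20}
  ]
}}

```text
t: 18.8
eef_pos: [498.1, -212.7, 5.8]
tcp_rot: [3.142, -0.0, 2.414]
ft_force: [0.5, 0.2, -0.6]
opening: 0.475
grip_force: 30.0
```

{"name": "jog_arm", "arguments": {
  "targets": [
    {"turn": [0,0,0],"slide": [0,0,-0.7],"claw": 20},
    {"turn": [0,0,0],"slide": [0,0,0],"claw": 20}
  ]
}}

```text
t: 19.05
eef_pos: [498.1, -212.7, 5.1]
tcp_rot: [3.142, -0.0, 2.414]
ft_force: [-0.1, -0.3, -0.7]
opening: 0.479
grip_force: 30.0
```

{"name": "jog_arm", "arguments": {
  "targets": [
    {"turn": [0,0,0],"slide": [0,0,-0.7],"claw": 20},
    {"turn": [0,0,0],"slide": [0,0,0],"claw": 20}
  ]
}}

```text
t: 19.3
eef_pos: [498.1, -212.7, 4.4]
tcp_rot: [3.142, -0.0, 2.414]
ft_force: [-0.4, 0.6, -0.9]
opening: 0.479
grip_force: 30.0
```

{"name": "jog_arm", "arguments": {
  "targets": [
    {"turn": [0,0,0],"slide": [0,0,-0.6],"claw": 20},
    {"turn": [0,0,0],"slide": [0,0,0],"claw": 20}
  ]
}}

```text
t: 19.55
eef_pos: [498.1, -212.7, 3.8]
tcp_rot: [3.142, -0.0, 2.414]
ft_force: [0.5, -0.4, -0.6]
opening: 0.481
grip_force: 30.0
```

{"name": "jog_arm", "arguments": {
  "targets": [
    {"turn": [0,0,0],"slide": [0,0,-0.6],"claw": 20},
    {"turn": [0,0,0],"slide": [0,0,0],"claw": 20}
  ]
}}

```text
t: 19.8
eef_pos: [498.1, -212.7, 3.3]
tcp_rot: [3.141, 0.0, 2.414]
ft_force: [-0.4, 0.3, 2.4]
opening: 0.474
grip_force: 31.2
```

{"name": "jog_arm", "arguments": {
  "targets": [
    {"turn": [0,0,0],"slide": [0,0,0],"claw": 48},
    {"turn": [0,0,0],"slide": [0,0,0],"claw": 50},
    {"turn": [0,0,0],"slide": [0,0,0],"claw": 54},
    {"turn": [0,0,0],"slide": [0,0,0],"claw": 60},
    {"turn": [0,0,0],"slide": [0,0,0],"claw": 64}
  ]
}}

```text
t: 20.42
eef_pos: [498.2, -212.8, 3.3]
tcp_rot: [3.141, 0.0, 2.414]
ft_force: [-0.2, -0.5, 3.9]
opening: 0.629
grip_force: 2.0
```

{"name": "jog_arm", "arguments": {
  "targets": [
    {"turn": [0,0,0],"slide": [0,0,5],"claw": 66},
    {"turn": [0,0,0],"slide": [0,0,15],"claw": 66},
    {"turn": [0,0,0],"slide": [0,0,40],"claw": 66},
    {"turn": [0,0,0],"slide": [0,0,50],"claw": 66},
    {"turn": [0,0,0],"slide": [0,0,50],"claw": 66}
  ]
}}

```text
t: 21.05
eef_pos: [497.8, -212.6, 165.7]
tcp_rot: [3.141, 0.0, 2.414]
ft_force: [0.5, -0.0, 0.4]
opening: 0.661
grip_force: 0.0
```

{"name": "jog_arm", "arguments": {
  "targets": [
    {"turn": [0,0,0],"slide": [0,0,40],"claw": 66},
    {"turn": [0,0,0],"slide": [0,0,0],"claw": 66}
  ]
}}

```text
t: 21.3
eef_pos: [498.9, -213.1, 207.0]
tcp_rot: [3.14, 0.006, 2.414]
ft_force: [0.3, 0.7, 0.1]
opening: 0.661
grip_force: 0.0
```

```bash
python3 - <<'E'
exec(open('s.py').read())
c=snap('wrist');C=snap('scene')
f=C['frame'][80:290,80:360]
cv2.imwrite('pics/i.png',np.hstack([cv2.resize(f,(400,300),interpolation=cv2.INTER_CUBIC),cv2.resize(c['frame'],(400,300))]))
for q in('cap_c','dish'):
    r=look_for(q,'wrist'); print(q,[(x['xy'],x['conf'],atz(c,x['xy'],20 if q!='dish' else 3).round(1)) for x in r[:2]])
E
```

```text
[('t', [21.3]), ('eef_pos', [498.862, -213.111, 206.95]), ('tcp_rot', [3.14, 0.006, 2.414]), ('ft_force', [0.283, 0.682, 0.107]), ('moment', [-0.046, 0.041, 0.027])] -1.369
cap_c [([260.5, 170.7], 0.92, array([ 499.8, -210. ,   20. ]))]
dish [([269.0, 152.3], 0.85, array([ 493.1, -191. ,    3. ]))]
```

View pics/i.png

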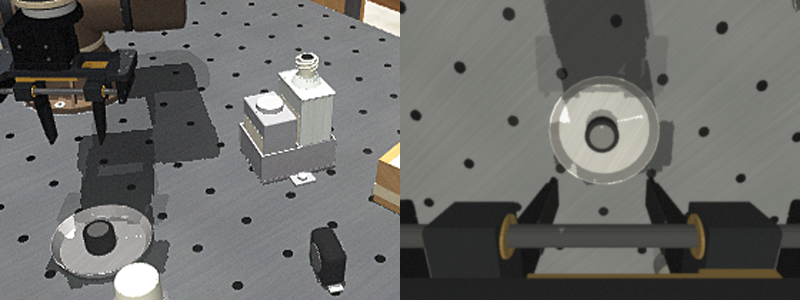

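The cap stands top up near the dish's centre, at wrist-crop (601,134) with the rim centred at (604,130). The tin is seated, the bystanders have not moved and the arm is clear, so I hand in.

```bash
python3 -c "
from cell import *
print(job_done())"
```

```text
the job is handed in; nothing more can be done
None
```

The cap came off with the tin still seated and now stands top up near the centre of the dish; the job was handed in at about 21 s, but no verdict came back.

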